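# Drive the stuck cartridge out of a kitchen tap

### The job

The old cartridge is stuck in the tap body: take the brass drift rod from its rack, find the inlet hole with it and push the cartridge out of the far side into the blue-walled catch tray, then lay the rod back in its rack. Push only with the rod and gently, never harder than 25 newtons, against the cartridge or the tap; do not touch the cartridge with the fingers, and leave the other things where they are.

Things in the scene. Friction and masses are not known exactly. Their poses are not given: they have to be found in the camera images.
- tap: Steel tap body, fixed on a 12 mm wooden base. Origin on the counter under the block's middle; +x is the way to push, z up. Block: 40 mm along x (x -20 to +20), 60 mm wide, top at z = 85 (thin stub on top to 113). A level 31 mm bore runs through it along x at y = 0, z = 55. Its -x face carries a 12 mm brass flange (x -32 to -20; 46 mm square, turned anyhow) with the inlet hole.
- inlet (a point): Point on the bore axis in the flange's outer (-x) face, 55 mm above the counter; axes as the tap body. The inlet hole (round, 16 mm wide, 12 mm deep, opening into the bore) is eccentric: its centre lies 5.5 mm from this point, in any direction (up, down, left, right or between). The direction is not measured: find it by touch or sight. The flange does not give or turn.
- tray (a point): Middle of the catch tray's floor, 12 mm above the counter; axes as the tap body. The tray starts at the block's +x face: inside 126 mm along x, 92 mm wide, blue walls up to 36 mm above the counter.
- cartridge: Grey plastic cylinder, red far end, black near end, 30 mm diameter, 36 mm long, about 60 g; origin at its centre, its x along it. It sits in the bore, near end 18 to 22 mm behind the flange's outer face, red end 2 to 6 mm out of the block. A sprung rubber seal in the outlet grips it: it takes about 5 to 14 N all the way, until its near end is about 15 mm from the +x face; pushed to that face, it drops into the tray.
- drift_mid (a point): Middle of the brass drift rod: a straight round rod, 12 mm diameter, 200 mm long, 160 g, both ends alike and flat. Its x axis runs along the rod.
- rack: Wooden rack fixed on the counter; origin on the counter under its middle, x along the rod. Base plate 160 x 60 x 8 mm; two V-shaped rests 60 mm either side of the middle (each 14 mm long along x), tops about 45 mm up, hold the rod level with its axis 35 mm above the counter. Between the rests there is only the base plate.
- rest (a point): Where the middle of the rod belongs when it lies in the rack: above the rack's middle, 35 mm above the counter; x along the rod.
- jar: Glass jar with a red lid, 72 mm wide, 85 mm high; origin under it. Leave alone.
- tape: Orange tape measure, 62 x 36 x 60 mm high; origin under it. Leave alone.
- driver: Screwdriver with a yellow handle, lying; leave alone.
- nut: Brass ring nut, 48 mm wide, 18 mm high; origin under it. Leave alone.
- bowl: White bowl, 120 mm wide, 55 mm high; origin under it. Leave alone.
- mug: Blue mug, 76 mm wide, 85 mm high; origin under it. Leave alone.
There are look-alikes about, which are no part of the job. Of the things like the part that bears drift_mid, leave any that is green, red or turquoise; of the rest the larger one is meant.

How it is judged:
On the way, in this order (a step that is already met when the one before it is completed fails the run):
1. the drift rod, through the inlet, presses on the stuck cartridge (contact force between drift and cartridge above 1.5 N and x of cartridge in the frame of tap below 0.015 m), for 0.1 s.
2. the cartridge lies in the catch tray (x of cartridge in the frame of tap between 0.022 and 0.15 m and y of cartridge in the frame of tap between -0.048 and 0.048 m and z of cartridge in the frame of tap between 0.018 and 0.04 m and linear speed of cartridge below 0.02 m/s), for 0.2 s.
At the end, for the whole second after the job is handed in: The cartridge lies at rest on the tray floor, inside its walls (centre 6 to 28 mm above the floor); the rod lies at rest in both V rests of its rack, its middle within 25 mm along the rod and 5 mm sideways and in height of the rack's resting point, within 0.1 rad of its direction (all of step 2 and x of drift_mid in the frame of rack between -0.025 and 0.025 m and y of drift_mid in the frame of rack between -0.005 and 0.005 m and z of drift_mid in the frame of rack between 0.03 and 0.04 m and angle between the x axis of drift_mid and the x axis of rack, either way round below 0.1 rad and linear speed of drift below 0.02 m/s); the robot touches nothing.
It fails at once if the rod presses on the tap body, its flange or its tray with more than 25 N (contact force between drift and tap above 25 N).
It fails at once if the rod presses on the cartridge with more than 25 N (contact force between drift and cartridge above 25 N).
It fails at once if the fingers touch the cartridge (contact force between the fingers and cartridge above 0.5 N).
It fails at once if a bystander is moved by more than 30 mm (distance of any of jar, tape, driver, nut, bowl, mug from where it was at the start of the episode above 0.03 m).
It also fails if it takes over 72 s, if anything falls off the work surface, if the arm or the gripper's body presses on something with over 40 N, if the wrist force passes 120 N, or if a joint passes its speed limit or range.

### The arm

A 7-joint arm with a two-finger parallel gripper is mounted at the origin on the work surface. World frame = base frame: x ahead of the robot, y to its left, z up, the work surface at z = 0. Lengths are in m, angles in rad, forces in N, time in s.
With the tool pointing down it reaches from about 0.425 to 0.875 m from the base axis. Payload 4.7 kg.
Tool frame: the origin (TCP) lies on the centre line of the jaws, within the pads' length; the fingertips stand 14 mm ahead of it and the grasp point (between the pads) lies 5 mm behind it; z points along the fingers, y is the direction in which the jaws open and shut (so a half turn about z gives the same grasp; the last joint's range is limited). The gripper opens to 87 mm and grips with 3 to 60 N. Pads are 19 mm wide; open, the fingers measure 117 mm over their backs; the gripper's body (75 mm by 190 mm) begins 51 mm behind the grasp point.
Start: joints at [-1.245, 0.321, -0.07, 1.45, 0.023, 1.371, -0.057], TCP at [0.199, 0.619, 0.237] pointing down, gripper open.
Joint ranges: [-2.86, 2.86], [-0.3, 2.09], [-1.38, 1.24], [0.06, 2.45], [-1.56, 4.7], [0.09, 2.05], [-2.69, 2.69]. Speed limits (rad/s): [2.57, 2.57, 3.14, 3.14, 3.14, 3.14, 3.14].

### API

Orientations are given as a rotation vector (axis times angle).
In Python, from bench import ctrl, optics, models gives the robot as it stands. The module is installed in compiled form; this text tells all that it offers.
- The arm moves only by the tool arm_command, never from a script. Its argument "motion" is a list of rows, each a list of 3 entries, a list of its own where there are three numbers: the shift along the tool's x, y, z in mm, then the turn, a rotation vector about the tool's x, y, z in degrees, then the closure, from 0 (fully open) to 1 (shut). In form: [[[x, y, z], [ax, ay, az], claw], ...]. A call has 1 to 8 rows; each row shifts and turns the commanded pose from where the row before left it, along the tool's axes as they then stand; what a row does not reach is not made up. A row lasts 1/12 s, in which the tool goes at most 41.7 mm and 7.16 degrees, less where a joint would pass 70% of its speed; a pose out of reach is approached as far as the arm can. A call with a gripper value outside its range is refused whole. The fingers move at their own pace and stop on an object; "force" is the grip in N (left out, the last holds). Time passes only in rows, so rows that do not move let the fingers close. It gives the time, the measured TCP pose, the force and the opening at its end, in the units of the state.
- ctrl.get_state(): the state, without advancing time (a new reading comes with each control period).
- optics.get_image(name): name is "side" or "top"; returns (picture, depth): 384x512x3 uint8, blue, green, red; 384x512 float32, m along the optical axis (not along the pixel's ray), 0 where there is no reading.
- optics.camera_model(name): a dict with "fovy" (degrees; the focal length in pixels is half the picture's height over the tangent of half this angle, whatever the lens; pixels are square), "cx", "cy" (the principal point, pixels), "distortion" ([k1, k2, p1, p2, k3] as OpenCV has them; the pictures are not rectified), "rvec" (rotation vector, rad) and "tvec" (3), from world to camera coordinates, as OpenCV has them. Camera axes: x right, y down, z forward; pixel columns grow to the right and rows downward; lengths in m; the calibration is good to about 2 mm. A picture is of the moment at which its call begins. camera_model takes no time and is no camera call.
- ctrl.close_job(): hands the job in, once; it reports no verdict.
Trained networks look in the newest picture that a camera, given by its name, has taken for a name from the list of things; names that differ only in an ending like _2 or _b are one class to them, and where a whole thing is asked for, a point or a joint stands for the part that bears it (a point fixed in the world has none). Each returns a list of dicts, best first, with "conf" (0 to 1); they miss things now and then, are a little off and sometimes report something else, mostly with a low value. They report only what shows in the picture. A call takes as long as a camera call. They do not tell look-alikes from the thing itself.
- models.search_frame(camera, target): "location" ([x, y, z] in m, in the coordinates of the camera as it stood for that picture, good to about 4 mm: the middle of the surface that is visible of it).
- models.silhouettes(camera, target): "pixels" (384x512 bool, what is visible of it).
The state is a dict: "time": time; "joint_positions": joint angles; "qd": joint speeds; "joint_torque": joint torques, N m; "position": TCP position; "tool_rot": TCP orientation; "ft_force": force on the tool from outside, world axes, zero at the start; "torque": the same for the moment, N m; "grip_width": opening from 0.0 (shut) to 1.0 (fully open).
Only numpy, scipy, OpenCV 4.12 (cv2) and the standard library are available. Lean on these libraries where they do the work, as an engineer would, in place of code of your own. Each camera call takes 0.05 s, during which the arm holds its last target.

## Working session

There is one attempt and no reset: what is moved stays moved. The work goes in short steps, Python scripts to look and compute and a tool call to move; the robot and the scene stay as the last step left them, time stands still between calls to the robot, and variables do not carry over. Pictures are saved under pics/ and viewed, and the job is handed in when it is done.

Besides the shell and the picture viewer there is one more tool, called after "Request:" as name(argument=value, ...) on one line, values as JSON. arm_command: Moves the arm, as the interface text tells. Its arguments: {"type":"object","properties":{"motion":{"type":"array","items":{"type":"array"}},"force":{"type":"number"}},"required":["motion"]}

```bash
mkdir -p pics; cat > h.py <<'E'
import numpy as np, cv2
from bench import ctrl, optics, models
from scipy.spatial.transform import Rotation as R
def cam(n):
    m=optics.camera_model(n); f=192/np.tan(np.radians(m["fovy"])/2)
    K=np.array([[f,0,m["cx"]],[0,f,m["cy"]],[0,0,1.]])
    return K,np.array(m["distortion"],float),np.array(m["rvec"],float),np.array(m["tvec"],float)
def c2w(n,p):
    K,d,r,t=cam(n); return (np.atleast_2d(p)-t)@R.from_rotvec(r).as_matrix()
def cloud(n,depth):
    K,d,r,t=cam(n)
    v,u=np.mgrid[0:384,0:512]
    q=cv2.undistortPoints(np.stack([u,v],-1).reshape(-1,1,2).astype(np.float64),K,d).reshape(384,512,2)
    P=np.dstack([q*depth[...,None],depth])
    return ((P.reshape(-1,3)-t)@R.from_rotvec(r).as_matrix()).reshape(384,512,3)
def proj(n,X):
    K,d,r,t=cam(n); return cv2.projectPoints(np.atleast_2d(X).astype(float),r,t,K,d)[0].reshape(-1,2)
E
python3 - <<'E'
from h import *
for n in("side","top"):
    im,d=optics.get_image(n); cv2.imwrite(f"pics/{n}0.png",im); np.save(n+"0.npy",d)
    K,dd,r,t=cam(n); print(n,K[0,0],dd,r,t,"campos",-R.from_rotvec(r).as_matrix().T@t)
    for k in("tap","cartridge","drift_mid","rack","jar","tape","driver","nut","bowl","mug"):
        print(k,[(round(x["conf"],2),c2w(n,x["location"]).round(3)[0].tolist()) for x in models.search_frame(n,k)])
print(ctrl.get_state())
E
```

```text
side 436.74545510509654 [-0.05201998  0.          0.          0.          0.        ] [ 0.58837982 -2.72766482  1.08690187] [0.4573383  0.19682059 1.08357892] campos [0.17863463 0.73840823 0.91917511]
tap [(0.7, [0.59, -0.034, 0.035])]
cartridge []
drift_mid [(0.87, [0.514, 0.277, 0.038]), (0.77, [0.488, 0.422, 0.011]), (0.76, [0.357, -0.1, 0.016]), (0.62, [0.707, 0.366, 0.006])]
rack [(0.57, [0.51, 0.283, 0.01])]
jar [(0.62, [0.72, 0.183, 0.068]), (0.41, [0.695, -0.405, 0.038])]
tape [(0.64, [0.71, -0.01, 0.046])]
driver [(0.62, [0.461, -0.417, 0.014])]
nut []
bowl [(0.85, [0.697, -0.407, 0.039]), (0.33, [0.364, 0.064, 0.022])]
mug [(0.66, [0.326, -0.34, 0.056]), (0.59, [0.366, 0.065, 0.018])]
top 462.48390788672094 [0.01117143 0.         0.         0.         0.        ] [ 2.14352615 -2.20518748  0.0732101 ] [0.0186722  0.50831274 1.23956886] campos [ 0.40785821 -0.01018625  1.27624816]
tap [(0.96, [0.597, -0.094, 0.008])]
cartridge []
drift_mid [(0.81, [0.254, 0.298, 0.012]), (0.72, [0.513, 0.266, 0.045]), (0.7, [0.708, 0.358, 0.008]), (0.54, [0.368, -0.113, 0.012]), (0.45, [0.493
[... 284 characters left out ...]
 1.1, 'joint_positions': array([-1.24489432,  0.32098151, -0.07008515,  1.45046353,  0.02259739,
        1.37081488, -0.05690167]), 'qd': array([ 2.18295731e-03,  1.63952454e-04,  2.58235445e-04,  2.29719024e-04,
       -2.83588646e-05, -1.20283112e-03,  1.99662314e-03]), 'joint_torque': array([-4.90751590e-04, -4.91100669e+01, -4.03207904e-01, -3.12775898e+01,
       -6.33813255e-02,  3.35314334e-02,  2.81151648e-05]), 'position': array([0.19944359, 0.61867745, 0.23661677]), 'tool_rot': array([4.87783007e-01, 3.10342936e+00, 1.75358461e-04]), 'ft_force': array([ 0.08453302, -0.34868474,  0.13996609]), 'torque': array([ 0.04193292, -0.02378474, -0.0355508 ]), 'grip_width': 1.000371320720493}
```

View pics/side0.png

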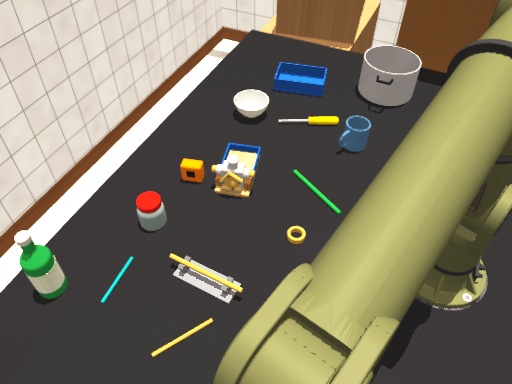

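View pics/top0.png

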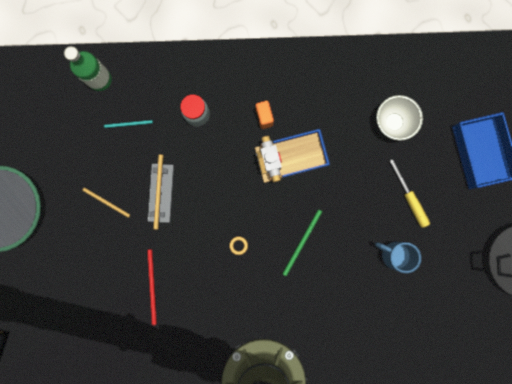

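```bash
python3 - <<'E'
import cv2
a=cv2.imread("pics/side0.png")[135:215,195:275]; b=cv2.imread("pics/top0.png")[120:190,245:335]; c=cv2.imread("pics/top0.png")[140:240,130:190]
cv2.imwrite("pics/za.png",cv2.resize(a,(560,560),interpolation=cv2.INTER_CUBIC))
cv2.imwrite("pics/zb.png",cv2.resize(b,(720,560),interpolation=cv2.INTER_CUBIC))
cv2.imwrite("pics/zc.png",cv2.resize(c,(360,600),interpolation=cv2.INTER_CUBIC))
E
```

```text
(no output)
```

View pics/za.png

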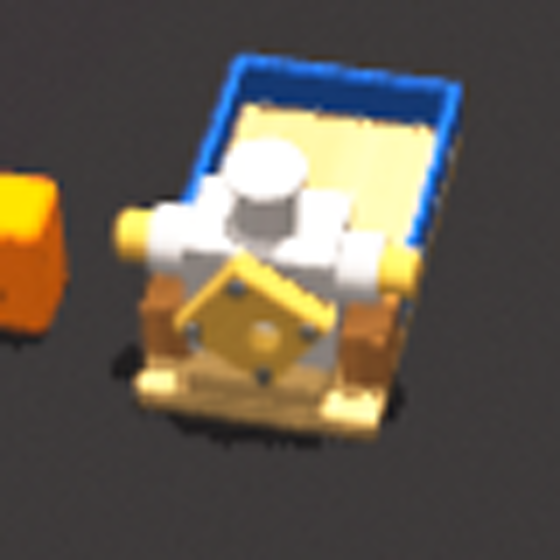

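View pics/zb.png

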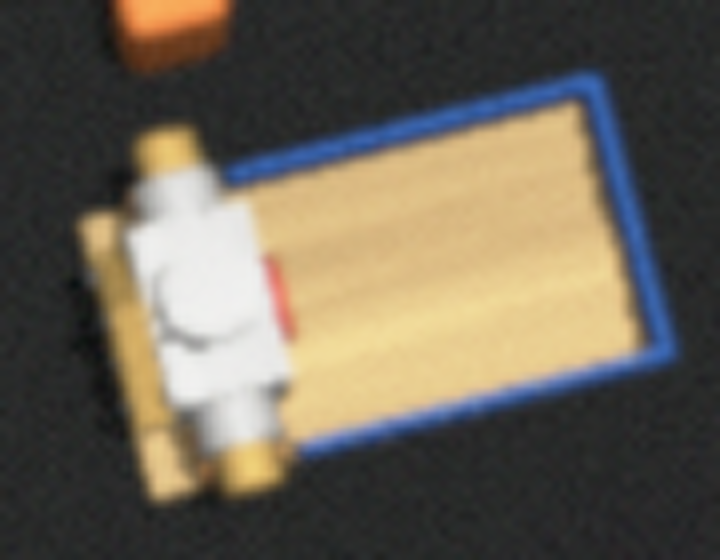

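View pics/zc.png

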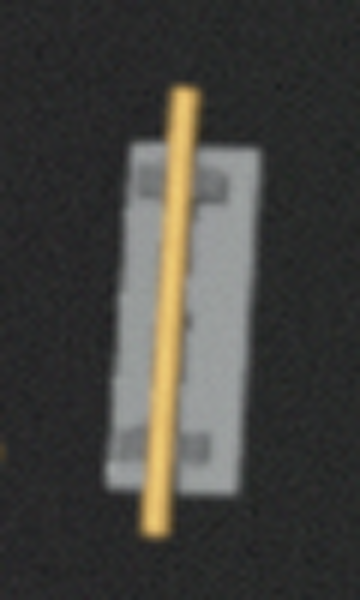

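```bash
python3 - <<'E'
from h import *
for n,box in(("side",(240,305,160,250)),("top",(145,240,140,185))):
    im=cv2.imread(f"pics/{n}0.png").astype(int); d=np.load(n+"0.npy"); P=cloud(n,d)
    r0,r1,c0,c1=box
    m=np.zeros((384,512),bool); m[r0:r1,c0:c1]=1
    B,G,Rr=im[...,0],im[...,1],im[...,2]
    rod=m&(Rr>150)&(B<110)&(Rr-B>80)
    X=P[rod]; X=X[(X[:,2]>.015)&(X[:,2]<.06)]
    c=np.median(X,0); u,s,vt=np.linalg.svd(X-X.mean(0),full_matrices=False)
    t=(X-X.mean(0))@vt[0]
    print(n,"rod",rod.sum(),X.mean(0).round(4),vt[0].round(3),s[:3].round(3),"ext",t.min().round(3),t.max().round(3),"mid",(X.mean(0)+vt[0]*(t.min()+t.max())/2).round(4), "zs",np.percentile(X[:,2],[5,50,95]).round(4))
    rack=m&(Rr-B<30)&(Rr>60)
    X=P[rod|rack]; X=P[rack]; X=X[(X[:,2]<.014)&(X[:,2]>-.01)]
    rr=cv2.minAreaRect(X[:,:2].astype(np.float32)); print("rack plate",rr,np.median(X[:,2]))
    X=P[rack]; X=X[(X[:,2]>.02)&(X[:,2]<.06)]; print("rests",len(X),np.percentile(X[:,2],[5,50,95])); 
# tap
for n in("side","top"):
    im=cv2.imread(f"pics/{n}0.png").astype(int); d=np.load(n+"0.npy"); P=cloud(n,d)
    m=(abs(P[...,0]-.59)<.12)&(abs(P[...,1]+.07)<.16)
    B,G,Rr=im[...,0],im[...,1],im[...,2]
    X=P[m&(B>140)&(Rr>140)&(G>140)]
    print(n,"white z",np.percentile(X[:,2],[5,25,50,75,95]).round(4))
    T=X[(abs(X[:,2]-.085)<.006)]; print("blk top",len(T),T.mean(0),cv2.minAreaRect(T[:,:2].astype(np.float32)))
    Tb=P[m&(B>100)&(Rr<90)&(B-Rr>60)]; Tt=Tb[abs(Tb[:,2]-.036)<.006]
    print("tray",len(Tt),cv2.minAreaRect(Tt[:,:2].astype(np.float32)))
    F=P[m&(Rr>180)&(G>140)&(B>100)&(B<190)]; F=F[abs(F[:,2]-.012)<.006]; print("floor",len(F),np.median(F[:,2]),cv2.minAreaRect(F[:,:2].astype(np.float32)))
E
```

```text
side rod 207 [0.5098 0.2762 0.0389] [-0.997  0.08  -0.   ] [0.847 0.032 0.029] ext -0.104 0.097 mid [0.5133 0.2759 0.0389] zs [0.0352 0.039  0.0421]
rack plate ((0.5355280637741089, 0.2508885860443115), (0.23194091022014618, 0.18834976851940155), 24.77504539489746) 0.0012712793983143981
rests 140 [0.02310476 0.03725686 0.04107317]
top rod 135 [0.5142 0.2685 0.0385] [-0.997  0.079 -0.   ] [0.736 0.032 0.027] ext -0.098 0.1 mid [0.5129 0.2686 0.0385] zs [0.035  0.0382 0.0429]
rack plate ((0.5155047178268433, 0.27228420972824097), (0.06614812463521957, 0.20917090773582458), 85.30805206298828) 0.006524932005396517
rests 95 [0.03117339 0.03592085 0.04101475]
side white z [0.0107 0.0131 0.0753 0.0861 0.114 ]
blk top 213 [ 0.58610815 -0.03024044  0.08483313] ((0.5893386602401733, -0.03371758759021759), (0.09329718351364136, 0.04482017457485199), 16.30951690673828)
tray 149 ((0.6117773652076721, -0.13232608139514923), (0.10213171690702438, 0.10708938539028168), 12.44821548461914)
floor 267 0.012561556728406505 ((0.6017667651176453, -0.09076236933469772), (0.09906928986310959, 0.18017850816249847), 12.897897720336914)
top white z [0.0072 0.0104 0.0143 0.083  0.1124]
blk top 250 [ 0.58701955 -0.03476493  0.08353104] ((0.5889865159988403, -0.03482039272785187), (0.09065110236406326, 0.0406511165201664), 13.229669570922852)
tray 167 ((0.6079705357551575, -0.11853549629449844), (0.10084182769060135, 0.12946903705596924), 13.294919967651367)
floor 1323 0.010880700003205273 ((0.6001617908477783, -0.09057125449180603), (0.09863214939832687, 0.17348212003707886), 12.268205642700195)
```

```bash
cat > ov.py <<'E'
from h import *
def tapR(yaw): return R.from_euler('z',yaw,degrees=True).as_matrix()
def ov(n,img,box,sc,pos,yaw,out,hole=None,sq=45,hw=23):
    r0,r1,c0,c1=box
    z=cv2.resize(img[r0:r1,c0:c1],None,fx=sc,fy=sc,interpolation=cv2.INTER_CUBIC)
    M=tapR(yaw)
    def line(pts,col,closed=True):
        p=proj(n,(np.array(pts)/1000)@M.T+np.array([pos[0],pos[1],0]))
        p=((p-[c0,r0]+.5)*sc-.5)
        cv2.polylines(z,[np.round(p*8).astype(np.int32)],closed,col,1,cv2.LINE_AA,3)
    line([(-20,-30,85),(20,-30,85),(20,30,85),(-20,30,85)],(0,0,255))
    line([(20,-46,36),(146,-46,36),(146,46,36),(20,46,36)],(0,255,255))
    t=np.linspace(0,2*np.pi,40)
    a=np.radians(np.array([0,90,180,270])+sq); r=hw*2**.5
    a=a+np.pi/4
    line([(-32,r*np.cos(q),55+r*np.sin(q)) for q in a],(255,0,255))
    line([(-20,r*np.cos(q),55+r*np.sin(q)) for q in a],(255,100,255))
    line([(-32,0,55),(-32,.3,55)],(0,255,0))
    if hole is not None:
        h=np.radians(hole); 
        line([(-32,5.5*np.cos(h)+8*np.cos(q),55+5.5*np.sin(h)+8*np.sin(q)) for q in t],(255,255,0))
        line([(-20,5.5*np.cos(h)+8*np.cos(q),55+5.5*np.sin(h)+8*np.sin(q)) for q in t],(0,200,0))
    cv2.imwrite(out,z)
E
python3 - <<'E'
from ov import *
pos=(.589,-.0345); yaw=-76.9
ov("side",cv2.imread("pics/side0.png"),(135,215,195,275),7,pos,yaw,"pics/o1.png")
ov("top",cv2.imread("pics/top0.png"),(120,190,245,335),8,pos,yaw,"pics/o2.png")
E
```

```text
(no output)
```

View pics/o1.png

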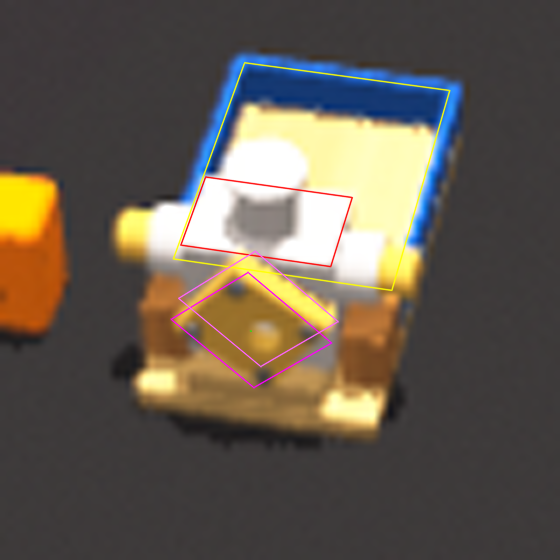

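View pics/o2.png

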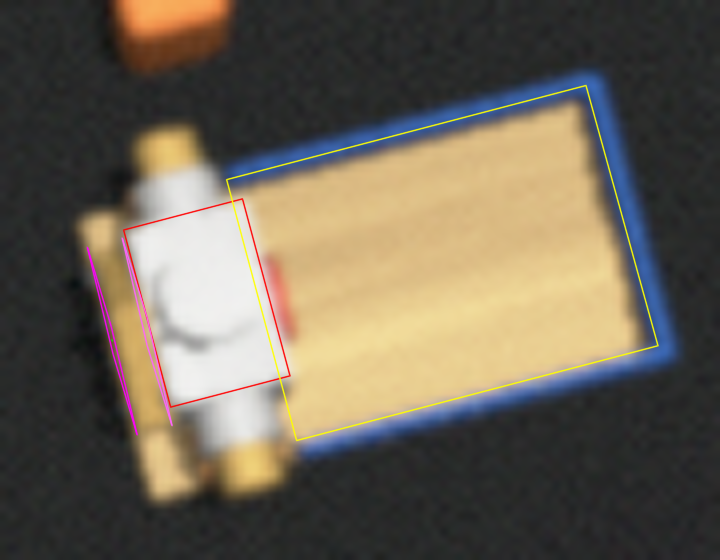

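```bash
python3 - <<'E'
from ov import *
a=[];ds=[]
for i in range(6):
    im,d=optics.get_image("side"); a.append(im.astype(float)); ds.append(d)
im=np.mean(a,0); np.save("savg.npy",im); d=np.median(ds,0); np.save("sdep.npy",d)
z=np.clip(im*1.3,0,255).astype(np.uint8)[160:198,212:256]
cv2.imwrite("pics/s1.png",cv2.resize(z,None,fx=15,fy=15,interpolation=cv2.INTER_CUBIC))
pos=(.589,-.0345); yaw=-76.9
P=cloud("side",d); M=tapR(yaw)
Q=((P-np.array([pos[0],pos[1],0]))@M)*1000
for r in range(172,194): print(r,' '.join('%4d'%q for q in Q[r,216:248,0]))
p=proj("side",np.array([-.032,0,.055])@M.T+np.array([pos[0],pos[1],0])); print(p)
E
```

```text
172  -13  -12  -13  -13  -13  -19  -18  -21  -19  -20  -19  -20  -26  -27  -25  -22  -19  -19  -20  -20  -16  -20  -19  -18  -19  -20  -18  -10   -9   -7   -8   -8
173   46  -12  -12  -11  -13  -20  -20  -19  -19  -18  -19  -26  -30  -27  -26  -25  -23  -20  -18  -19  -19  -19  -18  -19  -19  -20  -17   -9  -11  -10  -10  -10
174   42    2    3    4    4  -19  -19  -18  -19  -20  -26  -30  -30  -30  -30  -29  -26  -25  -23  -21  -19  -19  -18  -19  -20  -20  -16  -10  -13  -11  -12  -11
175   -2    0   -1    0    0  -17  -20  -19  -20  -27  -30  -31  -34  -33  -30  -31  -30  -28  -26  -24  -21  -19  -19  -19  -19  -20  -18  -12  -13  -12  -12  -12
176   -6   -4   -4   -3   -4  -18  -19  -20  -27  -31  -31  -32  -34  -32  -30  -31  -31  -30  -29  -26  -24  -24  -20  -19  -20  -20  -18  -12  -14  -12  -12  -14
177  -11   -8   -9   -8   -7   -7  -20  -26  -30  -29  -30  -31  -30  -30  -31  -31  -31  -33  -32  -29  -26  -26  -26  -20  -19  -18  -19  -11  -12  -12  -13  -11
178  -12  -13  -12  -11  -11  -20  -25  -31  -30  -31  -29  -31  -31  -32  -29  -30  -29  -31  -31  -29  -32  -30  -
[... 1837 characters left out ...]
 -13  -14  -16
190  -31  -32  -31  -30  -28  -28  -31  -31  -31  -31  -32  -31  -31  -30  -30  -30  -31  -32  -32  -31  -31  -30  -30  -30  -30  -26  -18  -17  -16  -16  -15  -14
191  -33  -30  -31  -30  -30  -30  -31  -31  -30  -31  -31  -32  -31  -32  -30  -31  -31  -32  -30  -31  -30  -32  -31  -29  -30  -27  -20  -21  -19  -21  -17  -18
192  -31  -32  -31  -30  -30  -31  -32  -30  -31  -31  -31  -32  -32  -30  -31  -31  -31  -31  -32  -31  -32  -32  -31  -32  -30  -26  -24  -24  -23  -23  -20  -21
193  -34  -32  -31  -32  -31  -30  -30  -30  -31  -31  -30  -30  -30  -31  -31  -31  -32  -31  -31  -31  -32  -30  -32  -30  -31  -30  -28  -29  -27  -27  -26  -24
[[230.36983122 181.80970544]]
```

View pics/s1.png

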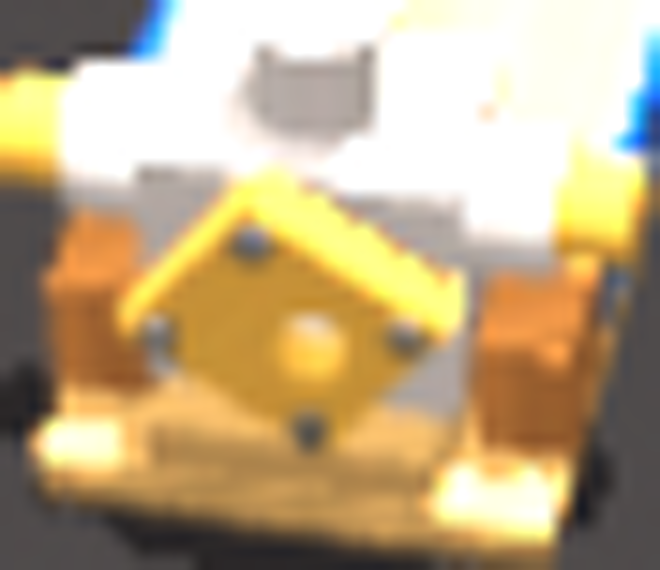

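```bash
python3 - <<'E'
from ov import *
from scipy.optimize import minimize
d=np.load("sdep.npy"); pos=np.array((.589,-.0345,0)); yaw=-76.9; M=tapR(yaw)
K,dd,r,t=cam("side"); C=-R.from_rotvec(r).as_matrix().T@t
P=cloud("side",d); Q=((P-pos)@M)*1000; Cq=((C-pos)@M)*1000
x0=-31.2
# rays to the face plane
s=(x0-Cq[0])/(Q[...,0]-Cq[0]); Y=Cq[1]+s*(Q[...,1]-Cq[1]); Z=Cq[2]+s*(Q[...,2]-Cq[2])
sub=np.s_[168:196,212:252]; y=Y[sub].ravel();z=Z[sub].ravel();x=Q[sub][...,0].ravel()
# fine label map: face
face=(abs(x-x0)<3)&(z>18)
sel=(abs(y)<40)&(z>20)&(z<90)
print("hole pix:")
hp=sel&(x>-29.8)&(y**2+(z-55)**2<14**2)
print(np.c_[y,z,x][hp].round(1).tolist()); print("centroid",y[hp].mean(),z[hp].mean())
# yaw of face: fit plane
m=sel&(abs(x-x0)<2.5)&(y**2+(z-55)**2<23**2)&~hp
A=np.c_[Q[sub].reshape(-1,3)[m][:,1:],np.ones(m.sum())]; print("plane",np.linalg.lstsq(A,Q[sub].reshape(-1,3)[m][:,0],rcond=None)[0])
# square fit: maximise agreement, soft
lab=np.where(face|hp,1.,0.)
def soft(p):
    cy,cz,th=p; c,s_=np.cos(th),np.sin(th); u=c*(y-cy)+s_*(z-cz);v=-s_*(y-cy)+c*(z-cz)
    q=np.maximum(abs(u),abs(v)); f=1/(1+np.exp((q-23)/.7)); return ((f-lab)[sel&(z>30)]**2).sum()
best=min((minimize(soft,[a,55+b,np.radians(th)],method="Nelder-Mead") for a in(-2,2) for b in(-2,2) for th in(20,40,60,80)),key=lambda o:o.fun)
print(best.x,np.degrees(best.x[2]),best.fun)
def sh(p):
    q=np.hypot(y-p[0],z-p[1]); f=1/(1+np.exp((q-8)/.7)); mm=sel&(y**2+(z-55)**2<18**2); return ((f-hp)[mm]**2).sum()
b2=minimize(sh,[y[hp].mean(),z[hp].mean()],method="Nelder-Mead"); print("hole",b2.x,b2.fun, b2.x-best.x[:2])
E
```

```text
hole pix:
[[1.2, 57.2, -26.6], [-1.7, 57.7, -20.2], [-4.5, 58.3, -15.0], [-7.4, 58.9, -13.7], [1.3, 53.2, -27.5], [-1.6, 53.8, -25.5], [-4.4, 54.3, -23.3], [-7.3, 54.9, -21.8], [-10.1, 55.5, -22.1], [-1.4, 49.8, -28.3], [-4.3, 50.4, -25.6], [-7.1, 50.9, -25.7], [-10.0, 51.5, -25.5], [-7.0, 46.9, -29.5], [-9.9, 47.5, -29.7]]
centroid -4.948643252068691 53.39228178117402
plane [ 4.32844999e-03  4.59221136e-03 -3.15968533e+01]
[-1.06455509 57.48462963  0.59754117] 34.23658727508441 15.609262116935739
hole [-4.8541218  53.51481526] 2.0824873899946694 [-3.78956671 -3.96981437]
```

Request:
arm_command(motion=[[[-33.8,-19.6,9.7],[0,0,0],0],[[-33.8,-19.6,9.7],[0,0,0],0],[[-33.8,-19.6,9.7],[0,0,0],0],[[-33.8,-19.6,9.7],[0,0,0],0],[[-33.8,-19.6,9.7],[0,0,0],0],[[-33.8,-19.6,9.7],[0,0,0],0]], force=50)

```text
time: 1.9
position: [0.3574, 0.443, 0.1782]
tool_rot: [0.487, 3.103, 0.001]
ft_force: [1.0, 0.7, 0.1]
grip_width: 1.001
```

Request:
arm_command(motion=[[[-33.8,-19.6,9.7],[0,0,0],0],[[-33.8,-19.6,9.7],[0,0,0],0],[[-33.8,-19.6,9.7],[0,0,0],0],[[-33.8,-19.6,9.7],[0,0,0],0],[[-33.8,-19.6,9.7],[0,0,0],0],[[-33.8,-19.6,9.7],[0,0,0],0],[[0,0,0],[0,0,-6.65],0],[[0,0,0],[0,0,-6.65],0]])

```text
time: 2.57
position: [0.5152, 0.2666, 0.1194]
tool_rot: [-0.127, -3.139, 0.003]
ft_force: [-0.4, 1.0, 0.2]
grip_width: 1.0
```

```bash
cat >> h.py <<'E'
def st(pr=True):
    s=ctrl.get_state(); M=R.from_rotvec(s["tool_rot"]).as_matrix()
    if pr: print("t",round(s["time"],2),"pos",(s["position"]*1000).round(2),"yawx",np.degrees(np.arctan2(M[1,0],M[0,0])).round(2),"z",M[:,2].round(4),"F",s["ft_force"].round(2),"T",s["torque"].round(3),"g",s["grip_width"].__round__(4))
    return s,M
def rel(target,yaw=None):
    s,M=st(); print("tool shift mm",((np.array(target)-s["position"])@M*1000).round(1))
    if yaw is not None:
        Md=np.array([[np.cos(np.radians(yaw)),np.sin(np.radians(yaw)),0],[np.sin(np.radians(yaw)),-np.cos(np.radians(yaw)),0],[0,0,-1]]).astype(float)
        print("turn deg",np.degrees(R.from_matrix(M.T@Md).as_rotvec()).round(2))
E
python3 - <<'E'
from h import *
rel([.513,.271,.030],175.4)
print(ctrl.get_state()["joint_positions"].round(2))
E
```

```text
t 2.57 pos [515.16 266.58 119.42] yawx 175.38 z [-3.0e-04 -1.9e-03 -1.0e+00] F [-0.43  1.04  0.19] T [ 0.067  0.01  -0.003] g 1.0001
tool shift mm [ 2.5  4.4 89.4]
turn deg [-0.11 -0.01 -0.02]
[-0.68  0.26  0.18  1.78 -0.05  1.11  1.01]
```

Request:
arm_command(motion=[[[1.2,2.2,25],[0,0,0],0],[[1.2,2.2,25],[0,0,0],0],[[0,0,0],[0,0,0],0]])

```text
time: 2.82
position: [0.508, 0.2738, 0.0657]
tool_rot: [-0.124, -3.132, 0.007]
ft_force: [-1.3, 0.8, -0.3]
grip_width: 0.999
```

```bash
python3 - <<'E'
from h import *
rel([.513,.271,.030],175.4)
for n in("side","top"):
    im,d=optics.get_image(n); cv2.imwrite(f"pics/{n}1.png",im)
    b=(200,330,130,290) if n=="side" else (120,260,100,260)
    cv2.imwrite(f"pics/{n}1z.png",cv2.resize(im[b[0]:b[1],b[2]:b[3]],None,fx=4,fy=4,interpolation=cv2.INTER_CUBIC))
E
```

```text
t 2.82 pos [508.01 273.77  65.74] yawx 175.47 z [-0.007  -0.0039 -1.    ] F [-1.34  0.83 -0.3 ] T [-0.08   0.091  0.041] g 0.9994
tool shift mm [-5.4 -2.2 35.7]
turn deg [-0.25 -0.38  0.07]
```

View pics/side1z.png

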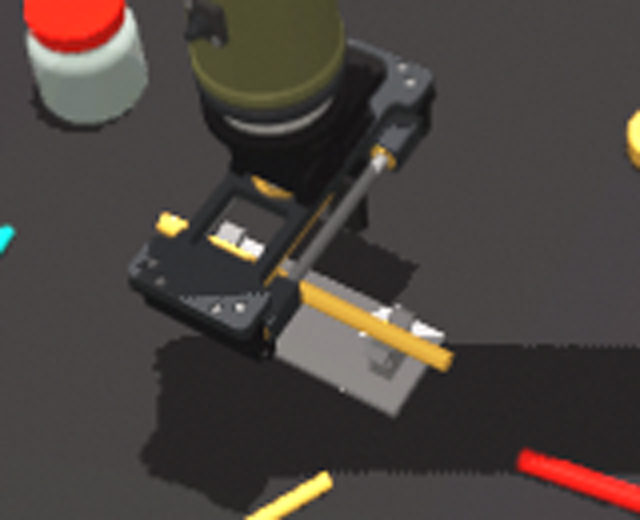

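View pics/top1z.png

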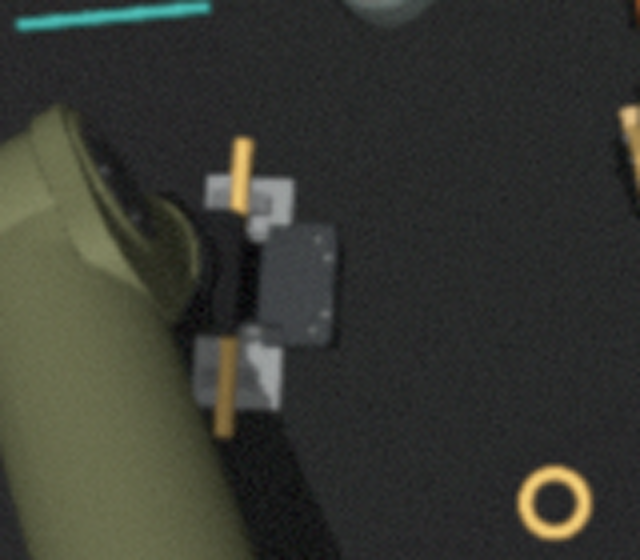

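Request:
arm_command(motion=[[[0,0,0],[0,0,0],0],[[0,0,0],[0,0,0],0]])

```text
time: 3.08
position: [0.5125, 0.2755, 0.072]
tool_rot: [0.125, 3.137, 0.003]
ft_force: [-0.5, -1.1, 0.6]
grip_width: 1.001
```

```bash
python3 - <<'E'
from h import *
rel([.513,.271,.030],175.4)
E
```

```text
t 3.08 pos [512.46 275.53  71.99] yawx 175.43 z [ 0.0026  0.0015 -1.    ] F [-0.51 -1.1   0.58] T [0.026 0.002 0.051] g 1.0006
tool shift mm [-0.8 -4.5 42. ]
turn deg [0.1  0.14 0.03]
```

Request:
arm_command(motion=[[[0,0,0],[0,0,0],0],[[0,0,0],[0,0,0],0],[[0,0,0],[0,0,0],0],[[0,0,0],[0,0,0],0]])

```text
time: 3.42
position: [0.5115, 0.2751, 0.0706]
tool_rot: [0.125, 3.139, 0.001]
ft_force: [0.3, -0.1, 1.0]
grip_width: 0.998
```

```bash
python3 - <<'E'
from h import *
rel([.513,.271,.030],175.4)
E
```

```text
t 3.42 pos [511.48 275.07  70.6 ] yawx 175.44 z [ 6.e-04  4.e-04 -1.e+00] F [ 0.27 -0.06  1.05] T [ 0.063 -0.031 -0.016] g 0.9976
tool shift mm [-1.8 -4.  40.6]
turn deg [0.03 0.03 0.04]
```

Request:
arm_command(motion=[[[-1.8,-4.0,10],[0,0,0],0],[[0,0,12],[0,0,0],0],[[0,0,12],[0,0,0],0],[[0,0,6.5],[0,0,0],0],[[0,0,0],[0,0,0],0],[[0,0,0],[0,0,0],0],[[0,0,0],[0,0,0],0]])

```text
time: 4.0
position: [0.5129, 0.271, 0.0297]
tool_rot: [0.125, 3.139, 0.0]
ft_force: [0.3, 0.7, 0.2]
grip_width: 1.001
```

```bash
python3 - <<'E'
from h import *
rel([.513,.271,.030],175.4)
n="side"
im,d=optics.get_image(n); 
b=(200,330,130,290) if n=="side" else (120,260,100,260)
cv2.imwrite(f"pics/{n}2z.png",cv2.resize(im[b[0]:b[1],b[2]:b[3]],None,fx=5,fy=4.6,interpolation=cv2.INTER_CUBIC))
E
```

```text
t 4.0 pos [512.93 271.02  29.69] yawx 175.44 z [ 2.e-04  1.e-04 -1.e+00] F [0.28 0.7  0.2 ] T [0.015 0.031 0.006] g 1.001
tool shift mm [-0.1 -0.  -0.3]
turn deg [0.01 0.01 0.04]
```

View pics/side2z.png

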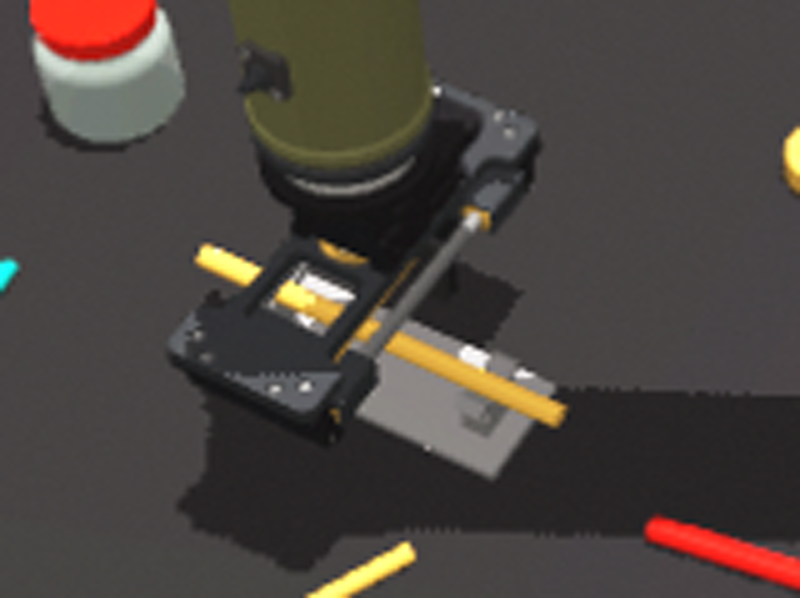

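Request:
arm_command(motion=[[[0,0,0],[0,0,0],1],[[0,0,0],[0,0,0],1],[[0,0,0],[0,0,0],1],[[0,0,0],[0,0,0],1],[[0,0,0],[0,0,0],1],[[0,0,0],[0,0,0],1],[[0,0,0],[0,0,0],1],[[0,0,0],[0,0,0],1]], force=8)

```text
time: 4.72
position: [0.5128, 0.2708, 0.0297]
tool_rot: [0.125, 3.139, 0.0]
ft_force: [0.0, -0.3, -0.1]
grip_width: 0.481
```

```bash
python3 - <<'E'
from h import *
s,M=st(); print(s["ft_force"]@M, s["torque"]@M)
E
```

```text
t 4.72 pos [512.75 270.84  29.67] yawx 175.44 z [ 0.  0. -1.] F [ 0.01 -0.26 -0.11] T [-0.032 -0.025  0.019] g 0.481
[-0.0298185  -0.25903868  0.10764864] [ 0.03032856 -0.02767692 -0.01874454]
```

Request:
arm_command(motion=[[[0,0,0],[0,0,0],1],[[0,0,0],[0,0,0],1],[[0,0,0],[0,0,0],1],[[0,0,0],[0,0,0],1],[[0,0,0],[0,0,0],1],[[0,0,0],[0,0,0],1],[[0,0,0],[0,0,0],1],[[0,0,0],[0,0,0],1]])

```text
time: 5.38
position: [0.5127, 0.2703, 0.0296]
tool_rot: [-0.126, -3.139, 0.001]
ft_force: [0.2, -2.3, 1.6]
grip_width: 0.133
```

```bash
python3 - <<'E'
from h import *
s,M=st(); print(s["ft_force"]@M, s["torque"]@M)
E
```

```text
t 5.38 pos [512.75 270.31  29.64] yawx 175.42 z [-2.e-04 -6.e-04 -1.e+00] F [ 0.21 -2.34  1.63] T [-0.474  0.134  0.012] g 0.1331
[-0.39222622 -2.32197144 -1.63130525] [ 0.4836236   0.09530589 -0.01246807]
```

Request:
arm_command(motion=[[[0,-1.0,0],[0,0,0],1],[[0,0,0],[0,0,0],1],[[0,0,0],[0,0,0],1],[[0,0,0],[0,0,0],1]])

```text
time: 5.72
position: [0.5127, 0.2703, 0.0297]
tool_rot: [0.125, 3.139, 0.001]
ft_force: [-0.6, 0.4, -0.3]
grip_width: 0.132
```

```bash
python3 - <<'E'
from h import *
s,M=st(); print(s["ft_force"]@M, s["torque"]@M)
E
```

```text
t 5.72 pos [512.73 270.27  29.7 ] yawx 175.45 z [ 3.e-04  6.e-04 -1.e+00] F [-0.61  0.45 -0.34] T [ 0.134 -0.018  0.002] g 0.1316
[0.64486352 0.39512469 0.3446691 ] [-0.13523777 -0.00723818 -0.00226803]
```

Request:
arm_command(motion=[[[0,0,0],[0,0,0],1],[[0,0,0],[0,0,0],1],[[0,0,-5],[0,0,0],1],[[0,0,-10],[0,0,0],1],[[0,0,-15],[0,0,0],1],[[0,0,-25],[0,0,0],1],[[0,0,-25],[0,0,0],1],[[0,0,-10],[0,0,0],1]], force=50)

```text
time: 6.38
position: [0.5146, 0.2706, 0.124]
tool_rot: [0.126, 3.134, 0.005]
ft_force: [0.9, -0.1, -2.1]
grip_width: 0.123
```

Request:
arm_command(motion=[[[0,0,0],[0,0,0],1],[[0,0,0],[0,0,0],1],[[0,0,0],[0,0,0],1],[[0,0,0],[0,0,0],1]])

```text
time: 6.72
position: [0.5116, 0.2692, 0.1178]
tool_rot: [-0.125, -3.136, 0.003]
ft_force: [0.5, 0.3, -0.8]
grip_width: 0.123
```

```bash
cat > rodm.py <<'E'
from h import *
def rodm(n,lo,hi,tag,save=True):
    """rod pixels in world box"""
    im,d=optics.get_image(n); P=cloud(n,d); i=im.astype(int)
    B,G,Rr=i[...,0],i[...,1],i[...,2]
    m=(Rr>90)&(Rr-B>50)&(G-B>20)&(Rr-G<110)&np.all((P>lo)&(P<hi),-1)
    if save: cv2.imwrite(f"pics/{n}{tag}.png",im)
    return im,P,m
E
python3 - <<'E'
from rodm import *
s,M=st(); print(s["joint_positions"].round(2))
p=s["position"]
for n in("side","top"):
    im,P,m=rodm(n,p+[-.13,-.05,-.03],p+[.13,.05,.04],"3")
    X=P[m]; c=X.mean(0); v=np.linalg.svd(X-c,full_matrices=False)[2][0]; t=(X-c)@v
    print(n,m.sum(),c.round(4),v.round(4),t.min(),t.max(),(c+v*t.min()).round(4),(c+v*t.max()).round(4))
E
```

```text
t 6.72 pos [511.57 269.21 117.85] yawx 175.44 z [-0.0027 -0.0017 -1.    ] F [ 0.5  0.3 -0.8] T [ 0.008  0.035 -0.018] g 0.123
[-0.68  0.26  0.18  1.78 -0.05  1.11  1.  ]
side 264 [0.4818 0.2749 0.1281] [-0.997   0.0774  0.0059] -0.1306503492247671 0.0713804671843752 [0.612  0.2648 0.1273] [0.4106 0.2804 0.1285]
top 148 [0.5335 0.2671 0.1271] [-0.9967  0.0802  0.0131] -0.07773351318982051 0.10407264617607909 [0.6109 0.2609 0.1261] [0.4297 0.2755 0.1284]
```

View pics/side3.png

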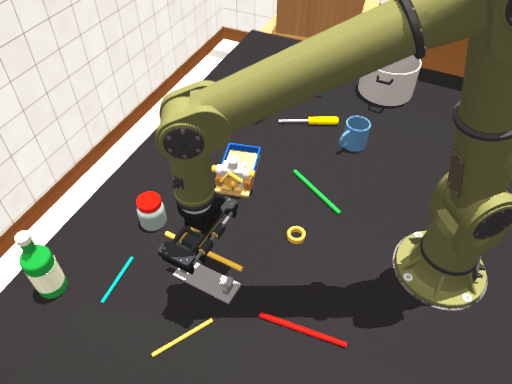

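Request:
arm_command(motion=[[[-12.3,-37.1,0],[0,0,0],1],[[-12.3,-37.1,0],[0,0,0],1],[[-12.3,-37.1,0],[0,0,0],1],[[-12.3,-37.1,0],[0,0,0],1],[[0,0,0],[0,0,6.5],1],[[0,0,0],[0,0,6.5],1],[[0,0,0],[0,0,6.5],1],[[0,0,0],[0,0,6.5],1]])

```text
time: 7.48
position: [0.5495, 0.1175, 0.1188]
tool_rot: [-0.838, -3.027, 0.001]
ft_force: [0.4, 0.5, -1.1]
grip_width: 0.118
```

Request:
arm_command(motion=[[[0,0,0],[0,0,6.6],1],[[0,0,0],[0,0,6.6],1],[[0,0,0],[0,0,6.6],1],[[0,0,0],[0,0,6.6],1],[[0,0,0],[0,0,6.6],1],[[0,0,0],[0,0,6.6],1],[[0,0,0],[0,0,6.6],1],[[0,0,0],[0,0,0],1]])

```text
time: 8.15
position: [0.5495, 0.1179, 0.1189]
tool_rot: [-1.954, -2.46, 0.002]
ft_force: [-0.0, -0.3, -1.3]
grip_width: 0.118
```

Request:
arm_command(motion=[[[0,0,0],[0,0,0],1],[[0,0,0],[0,0,0],1],[[0,0,0],[0,0,0],1],[[0,0,0],[0,0,0],1],[[0,0,0],[0,0,0],1]])

```text
time: 8.57
position: [0.5499, 0.118, 0.1197]
tool_rot: [-1.95, -2.463, -0.0]
ft_force: [0.8, -0.6, -1.9]
grip_width: 0.122
```

```bash
python3 - <<'E'
from rodm import *
s,M=st(); print(s["joint_positions"].round(2))
rel([.5489,.1174,.046],103.1)
p=s["position"]
for n in("side","top"):
    im,P,m=rodm(n,p+[-.05,-.13,-.02],p+[.05,.13,.03],"4")
    X=P[m]; c=X.mean(0); v=np.linalg.svd(X-c,full_matrices=False)[2][0]; t=(X-c)@v
    print(n,m.sum(),c.round(4),v.round(4),t.min(),t.max(),(c+v*t.min()).round(4),(c+v*t.max()).round(4))
E
```

```text
t 8.57 pos [549.93 117.96 119.66] yawx 103.28 z [ 0.e+00  1.e-04 -1.e+00] F [ 0.85 -0.55 -1.88] T [-0.067 -0.021 -0.057] g 0.1219
[-0.62  0.23  0.42  1.83 -0.1   1.1   0.06]
t 8.57 pos [549.93 117.96 119.66] yawx 103.28 z [ 0.e+00  1.e-04 -1.e+00] F [ 0.85 -0.55 -1.88] T [-0.067 -0.021 -0.057] g 0.1219
tool shift mm [-0.3 -1.1 73.7]
turn deg [ 0.   -0.    0.18]
side 193 [0.5361 0.1698 0.1301] [-0.2421  0.9702 -0.0125] -0.05837299708587661 0.047981573093840775 [0.5502 0.1132 0.1308] [0.5244 0.2164 0.1295]
top 128 [0.5642 0.0531 0.1286] [-0.22    0.9753  0.02  ] -0.03329151847754161 0.035113517383813755 [0.5715 0.0206 0.1279] [0.5565 0.0873 0.1293]
```

View pics/side4.png

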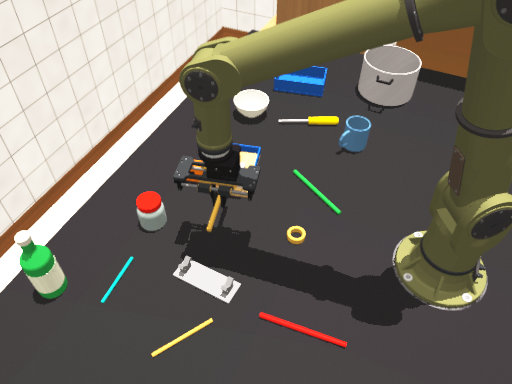

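View pics/top4.png

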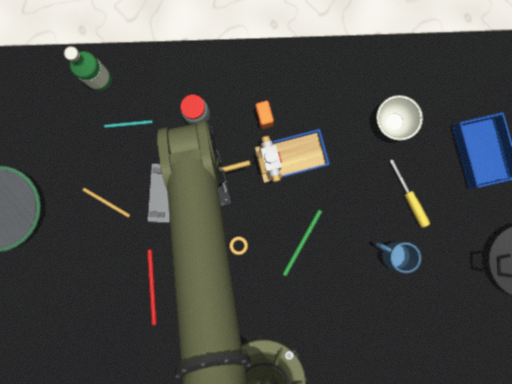

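Request:
arm_command(motion=[[[-0.2,-1.0,10],[0,0,0.2],1],[[0,0,20],[0,0,0],1],[[0,0,20],[0,0,0],1],[[0,0,15],[0,0,0],1],[[0,0,8.3],[0,0,0],1],[[0,0,0],[0,0,0],1],[[0,0,0],[0,0,0],1],[[0,0,0],[0,0,0],1]])

```text
time: 9.33
position: [0.5498, 0.1177, 0.0472]
tool_rot: [1.954, 2.458, 0.002]
ft_force: [0.5, 0.0, -0.5]
grip_width: 0.12
```

Request:
arm_command(motion=[[[0,0,0],[0,0,0],1],[[0,0,0],[0,0,0],1],[[0,0,0],[0,0,0],1],[[0,0,0],[0,0,0],1]])

```text
time: 9.67
position: [0.5493, 0.1177, 0.0469]
tool_rot: [1.955, 2.459, 0.001]
ft_force: [0.3, -0.4, -2.1]
grip_width: 0.124
```

```bash
cat >> h.py <<'E'
POS=np.array([.589,-.0345,0]); YAW=-76.9
MT=R.from_euler('z',YAW,degrees=True).as_matrix()
def tp():
    s,M=st(False)
    g=s["position"]-M[:,2]*.005; tip=g-M[:,0]*.100
    a=((tip-POS)@MT)*1000; b=((g-POS)@MT)*1000
    print("t",round(s["time"],2),"tip",a.round(2),"grip",b.round(2),"tilt",(M[:,2]@MT).round(4),"Ftap",(s["ft_force"]@MT).round(2),"Ttap",(s["torque"]@MT).round(3),"yaw",np.degrees(np.arctan2(-M[1,0],-M[0,0])).round(2),"g",round(s["grip_width"],3))
    return s,M
E
python3 - <<'E'
from rodm import *
s,M=tp(); p=s["position"]
for n in("top",):
    im,P,m=rodm(n,p+[-.05,-.13,-.02],p+[.05,.13,.03],"5")
    X=P[m]; X=X[X[:,1]<p[1]]; c=X.mean(0); v=np.linalg.svd(X-c,full_matrices=False)[2][0]; t=(X-c)@v
    print(n,len(X),((c-POS)@MT*1000).round(1),(v@MT).round(3),t.min(),t.max(),((c+v*t.min()-POS)@MT*1000).round(1),((c+v*t.max()-POS)@MT*1000).round(1))
    cv2.imwrite("pics/t5.png",cv2.resize(im[120:220,220:340],None,fx=6,fy=6,interpolation=cv2.INTER_CUBIC))
E
```

```text
t 9.67 tip [-57.25  -4.3   51.83] grip [-157.25   -4.19   51.86] tilt [-3.e-04  9.e-04 -1.e+00] Ftap [ 0.45  0.15 -2.06] Ttap [-0.079 -0.106 -0.065] yaw -76.96 g 0.124
top 145 [-77.9  -6.5  58.1] [-0.99   0.059 -0.131] -0.056500168974421554 0.05030397343925837 [-22.   -9.8  65.5] [-127.7   -3.5   51.5]
```

View pics/t5.png

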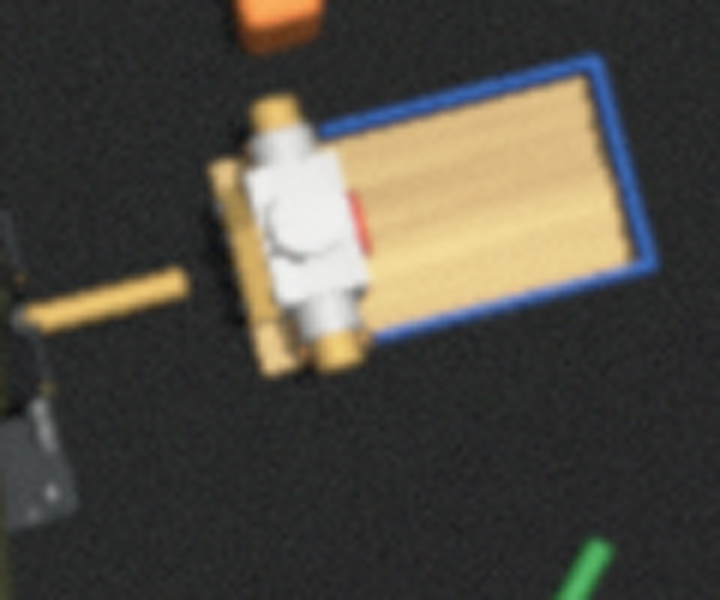

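Request:
arm_command(motion=[[[-6,0,0.4],[0,0,0],1],[[-6,0,0],[0,0,0],1],[[-6,0,0],[0,0,0],1],[[-3,0,0],[0,0,0],1],[[0,0,0],[0,0,0],1],[[0,0,0],[0,0,0],1],[[0,0,0],[0,0,0],1]])

```text
time: 10.3
position: [0.5537, 0.0973, 0.0459]
tool_rot: [-1.955, -2.459, -0.0]
ft_force: [-0.5, 0.7, -1.6]
grip_width: 0.122
```

```bash
python3 -c "
from h import *
tp()"
```

```text
t 10.3 tip [-36.34  -4.62  50.91] grip [-136.34   -4.51   50.94] tilt [-3.e-04  0.e+00 -1.e+00] Ftap [-0.77 -0.32 -1.64] Ttap [-0.003 -0.053  0.025] yaw -76.96 g 0.122
```

Request:
arm_command(motion=[[[-2,0,0],[0,0,0],1],[[-2,0,0],[0,0,0],1],[[-2,0,0],[0,0,0],1],[[-1,0,0],[0,0,0],1],[[-1,0,0],[0,0,0],1],[[0,0,0],[0,0,0],1]])

```text
time: 10.8
position: [0.5556, 0.089, 0.046]
tool_rot: [1.955, 2.459, 0.0]
ft_force: [-0.2, 1.0, -1.8]
grip_width: 0.123
```

```bash
python3 -c "
from h import *
tp()"
```

```text
t 10.8 tip [-27.84  -4.7   51.  ] grip [-127.84   -4.54   50.99] tilt [ 1.e-04  1.e-04 -1.e+00] Ftap [-1.    0.08 -1.76] Ttap [-0.035 -0.109  0.011] yaw -76.99 g 0.123
```

Request:
arm_command(motion=[[[-2,0,0],[0,0,0],1],[[-2,0,0],[0,0,0],1],[[-2,0,0],[0,0,0],1],[[-2,0,0],[0,0,0],1],[[-1.5,0,0],[0,0,0],1],[[0,0,0],[0,0,0],1]])

```text
time: 11.3
position: [0.5578, 0.0795, 0.046]
tool_rot: [1.956, 2.458, -0.0]
ft_force: [0.2, -0.2, -2.1]
grip_width: 0.12
```

```bash
python3 -c "
from h import *
tp()"
```

```text
t 11.3 tip [-18.06  -4.72  51.01] grip [-118.06   -4.54   50.99] tilt [ 2.e-04  1.e-04 -1.e+00] Ftap [ 0.24  0.2  -2.09] Ttap [ 0.004 -0.043 -0.04 ] yaw -77.0 g 0.12
```

Request:
arm_command(motion=[[[-1,0,0],[0,0,0],1],[[-1,0,0],[0,0,0],1],[[-1,0,0],[0,0,0],1],[[-1,0,0],[0,0,0],1],[[0,0,0],[0,0,0],1]])

```text
time: 11.72
position: [0.5586, 0.0759, 0.046]
tool_rot: [1.955, 2.459, -0.0]
ft_force: [0.2, 0.2, -1.6]
grip_width: 0.119
```

```bash
python3 -c "
from h import *
tp()"
```

```text
t 11.72 tip [-14.38  -4.7   50.97] grip [-114.38   -4.56   50.96] tilt [ 1.e-04  1.e-04 -1.e+00] Ftap [-0.13  0.27 -1.58] Ttap [-0.076 -0.074  0.005] yaw -76.98 g 0.119
```

Request:
arm_command(motion=[[[-1,0,0],[0,0,0],1],[[-1,0,0],[0,0,0],1],[[-1,0,0],[0,0,0],1],[[-1,0,0],[0,0,0],1],[[0,0,0],[0,0,0],1],[[0,0,0],[0,0,0],1]])

```text
time: 12.22
position: [0.5595, 0.0721, 0.0459]
tool_rot: [-1.955, -2.459, -0.0]
ft_force: [-0.3, 0.7, -1.4]
grip_width: 0.117
```

```bash
python3 -c "
from h import *
tp()"
```

```text
t 12.22 tip [-10.56  -4.71  50.95] grip [-110.56   -4.58   50.95] tilt [-0.  0. -1.] Ftap [-0.75 -0.16 -1.4 ] Ttap [-0.059 -0.077  0.002] yaw -76.98 g 0.117
```

Request:
arm_command(motion=[[[-1,0,0],[0,0,0],1],[[-1,0,0],[0,0,0],1],[[0,0,0],[0,0,0],1]])

```text
time: 12.47
position: [0.5596, 0.0716, 0.0459]
tool_rot: [-1.953, -2.459, -0.001]
ft_force: [-1.9, 4.2, -0.2]
grip_width: 0.119
```

```bash
python3 -c "
from h import *
tp()"
```

```text
t 12.47 tip [-10.04  -4.61  50.76] grip [-110.04   -4.57   50.93] tilt [-1.7e-03 -2.0e-04 -1.0e+00] Ftap [-4.48 -0.89 -0.24] Ttap [-0.088  0.686 -0.048] yaw -76.92 g 0.119
```

Request:
arm_command(motion=[[[-1,0,0],[0,0,0],1],[[-1,0,0],[0,0,0],1],[[0,0,0],[0,0,0],1]])

```text
time: 12.72
position: [0.5596, 0.0709, 0.0458]
tool_rot: [-1.951, -2.458, -0.002]
ft_force: [-1.5, 5.4, -0.9]
grip_width: 0.118
```

```bash
python3 -c "
from h import *
tp()"
```

```text
t 12.72 tip [-9.25 -4.68 50.51] grip [-109.25   -4.71   50.81] tilt [-3.1e-03 -7.0e-04 -1.0e+00] Ftap [-5.62 -0.19 -0.86] Ttap [-0.187  1.235 -0.015] yaw -76.88 g 0.118
```

Request:
arm_command(motion=[[[-1,0,0],[0,0,0],1],[[-1,0,0],[0,0,0],1],[[0,0,0],[0,0,0],1]])

```text
time: 12.97
position: [0.56, 0.0692, 0.0458]
tool_rot: [-1.951, -2.458, -0.002]
ft_force: [-2.0, 6.6, -0.8]
grip_width: 0.12
```

```bash
python3 -c "
from h import *
tp()"
```

```text
t 12.97 tip [-7.57 -4.67 50.43] grip [-107.57   -4.73   50.77] tilt [-3.4e-03 -8.0e-04 -1.0e+00] Ftap [-6.91 -0.4  -0.82] Ttap [-0.166  1.393 -0.077] yaw -76.87 g 0.12
```

Request:
arm_command(motion=[[[-1,0,0],[0,0,0],1],[[-1,0,0],[0,0,0],1],[[-1,0,0],[0,0,0],1],[[-1,0,0],[0,0,0],1],[[-1,0,0],[0,0,0],1]])

```text
time: 13.38
position: [0.561, 0.0647, 0.0457]
tool_rot: [-1.95, -2.459, -0.002]
ft_force: [-1.6, 7.9, -1.2]
grip_width: 0.126
```

```bash
python3 -c "
from h import *
tp()"
```

```text
t 13.38 tip [-2.91 -4.66 50.37] grip [-102.91   -4.75   50.73] tilt [-0.0037 -0.001  -1.    ] Ftap [-8.01  0.22 -1.17] Ttap [-0.189  1.467 -0.041] yaw -76.85 g 0.126
```

Request:
arm_command(motion=[[[-1,0,0],[0,0,0],1],[[-1,0,0],[0,0,0],1],[[-1,0,0],[0,0,0],1],[[-1,0,0],[0,0,0],1],[[-1,0,0],[0,0,0],1]])

```text
time: 13.8
position: [0.5622, 0.0598, 0.0457]
tool_rot: [-1.95, -2.458, -0.002]
ft_force: [-2.3, 6.7, -1.1]
grip_width: 0.12
```

```bash
python3 -c "
from h import *
tp()"
```

```text
t 13.8 tip [ 2.08 -4.67 50.36] grip [-97.91  -4.76  50.73] tilt [-0.0037 -0.001  -1.    ] Ftap [-7.02 -0.68 -1.09] Ttap [-0.157  1.465 -0.057] yaw -76.85 g 0.12
```

Request:
arm_command(motion=[[[-1,0,0],[0,0,0],1],[[-1,0,0],[0,0,0],1],[[-1,0,0],[0,0,0],1],[[-1,0,0],[0,0,0],1],[[-1,0,0],[0,0,0],1],[[-1,0,0],[0,0,0],1]])

```text
time: 14.3
position: [0.5635, 0.0539, 0.0457]
tool_rot: [-1.95, -2.458, -0.002]
ft_force: [-2.4, 7.2, -1.2]
grip_width: 0.116
```

```bash
python3 -c "
from h import *
tp()"
```

```text
t 14.3 tip [ 8.11 -4.71 50.33] grip [-91.89  -4.79  50.7 ] tilt [-0.0037 -0.0011 -1.    ] Ftap [-7.59 -0.65 -1.22] Ttap [-0.131  1.466 -0.052] yaw -76.85 g 0.116
```

Request:
arm_command(motion=[[[-1,0,0],[0,0,0],1],[[-1,0,0],[0,0,0],1],[[-1,0,0],[0,0,0],1],[[-1,0,0],[0,0,0],1],[[-1,0,0],[0,0,0],1],[[-1,0,0],[0,0,0],1]])

```text
time: 14.8
position: [0.5648, 0.048, 0.0457]
tool_rot: [-1.95, -2.458, -0.002]
ft_force: [-3.0, 6.6, -1.8]
grip_width: 0.119
```

```bash
python3 -c "
from h import *
tp()"
```

```text
t 14.8 tip [14.15 -4.81 50.29] grip [-85.85  -4.89  50.66] tilt [-0.0037 -0.0013 -1.    ] Ftap [-7.1  -1.39 -1.79] Ttap [-0.222  1.412 -0.052] yaw -76.85 g 0.119
```

```bash
python3 - <<'E'
from h import *
im,d=optics.get_image("top"); a=cv2.resize(im[120:210,240:340],None,fx=6,fy=6,interpolation=cv2.INTER_CUBIC)
cv2.imwrite("pics/t6.png",a)
im,d=optics.get_image("side"); cv2.imwrite("pics/s6.png",cv2.resize(im[110:260,150:300],None,fx=4,fy=4,interpolation=cv2.INTER_CUBIC))
E
```

```text
(no output)
```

View pics/t6.png

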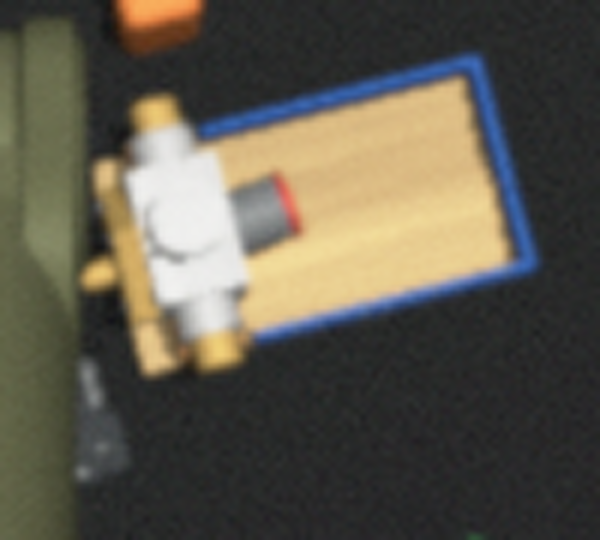

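View pics/s6.png

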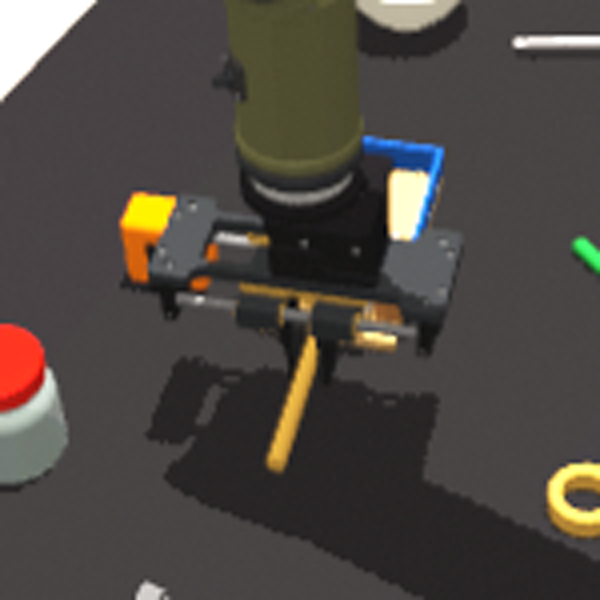

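Request:
arm_command(motion=[[[-1,0,0],[0,0,0],1],[[-1,0,0],[0,0,0],1],[[-1,0,0],[0,0,0],1],[[-1,0,0],[0,0,0],1],[[0,0,0],[0,0,0],1]])

```text
time: 15.32
position: [0.5659, 0.0422, 0.0456]
tool_rot: [-1.953, -2.459, 0.0]
ft_force: [-1.5, 1.1, -1.9]
grip_width: 0.121
```

```bash
python3 - <<'E'
from h import *
s,M=tp()
im,d=optics.get_image("side"); P=cloud("side",d); i=im.astype(int); p=s["position"]
m=(i[...,2]>90)&(i[...,2]-i[...,0]>50)&np.all((P>p+[-.08,.02,-.02])&(P<p+[.03,.13,.03]),-1)
Q=((P[m]-POS)@MT)*1000; print(len(Q),Q[:,0].min(),np.sort(Q[:,0])[:6].round(1),Q.mean(0))
E
```

```text
t 15.32 tip [20.08 -5.11 50.51] grip [-79.92  -5.1   50.63] tilt [-0.0012 -0.0014 -1.    ] Ftap [-1.42 -1.18 -1.85] Ttap [-0.288  0.228 -0.129] yaw -76.91 g 0.121
119 -181.86831786985255 [-181.9 -181.7 -181.4 -180.6 -180.5 -180.2] [-145.08883984   -6.63640231   56.34270347]
```

Request:
arm_command(motion=[[[-1,0,0],[0,0,0],1],[[-1,0,0],[0,0,0],1],[[-1,0,0],[0,0,0],1],[[-1,0,0],[0,0,0],1],[[-1,0,0],[0,0,0],1],[[0,0,0],[0,0,0],1]])

```text
time: 15.87
position: [0.568, 0.0356, 0.046]
tool_rot: [1.955, 2.458, -0.0]
ft_force: [0.4, -0.1, -3.0]
grip_width: 0.121
```

```bash
python3 - <<'E'
from h import *
tp()
im,d=optics.get_image("top"); a=cv2.resize(im[120:210,240:340],None,fx=6,fy=6,interpolation=cv2.INTER_CUBIC)
cv2.imwrite("pics/t7.png",a)
E
```

```text
t 15.87 tip [26.92 -4.75 51.05] grip [-73.08  -4.59  51.01] tilt [ 4.e-04  2.e-04 -1.e+00] Ftap [ 0.2   0.33 -3.02] Ttap [-0.006 -0.041  0.024] yaw -77.0 g 0.121
```

View pics/t7.png

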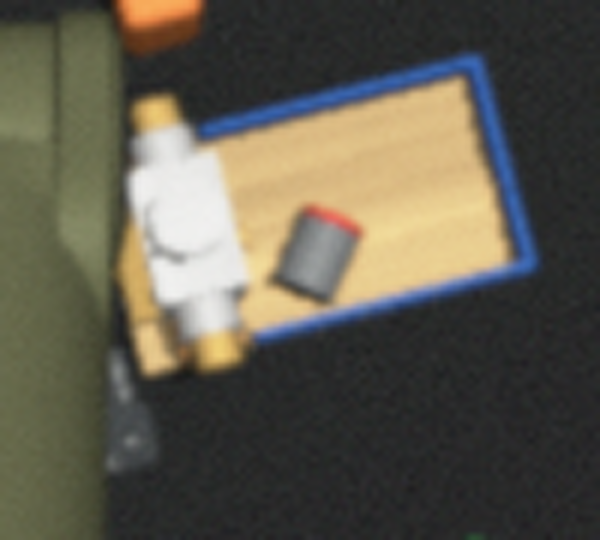

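Request:
arm_command(motion=[[[6,0,0],[0,0,0],1],[[9,0,0],[0,0,0],1],[[9,0,0],[0,0,0],1],[[9,0,0],[0,0,0],1],[[9,0,0],[0,0,0],1],[[9,0,0],[0,0,0],1],[[9,0,0],[0,0,0],1],[[9,0,0],[0,0,0],1]])

```text
time: 16.58
position: [0.552, 0.1046, 0.046]
tool_rot: [-1.954, -2.46, -0.0]
ft_force: [-0.9, -0.4, -1.3]
grip_width: 0.119
```

```bash
python3 -c "
from h import *
tp()"
```

```text
t 16.58 tip [-43.9   -4.59  50.98] grip [-143.9    -4.53   51.  ] tilt [-1.e-04  1.e-04 -1.e+00] Ftap [ 0.14 -0.94 -1.29] Ttap [ 0.016 -0.088 -0.031] yaw -76.94 g 0.119
```

Request:
arm_command(motion=[[[12,0,0],[0,0,0],1],[[12,0,0],[0,0,0],1],[[0,0,-15],[0,0,0],1],[[0,0,-30],[0,0,0],1],[[0,0,-25],[0,0,0],1],[[0,0,0],[0,0,0],1],[[0,0,0],[0,0,0],1],[[0,0,0],[0,0,0],1]])

```text
time: 17.25
position: [0.5461, 0.1273, 0.1152]
tool_rot: [-1.954, -2.459, 0.001]
ft_force: [-0.2, -1.1, -1.5]
grip_width: 0.121
```

```bash
python3 - <<'E'
from rodm import *
s,M=tp(); p=s["position"]
for n in("side","top"):
    im,P,m=rodm(n,p+[-.05,-.13,-.03],p+[.05,.13,.03],"8")
    Q=(P[m]-p)@M*1000; print(n,len(Q),"toolx range",Q[:,0].min().round(1),Q[:,0].max().round(1),"fit y,z vs x",np.polyfit(Q[:,0],Q[:,1],1).round(3),np.polyfit(Q[:,0],Q[:,2],1).round(3))
rel([.5127,.2703,.117],175.43)
E
```

```text
t 17.25 tip [-67.29  -5.18 120.21] grip [-167.29   -5.11  120.23] tilt [-2.0e-04 -1.1e-03 -1.0e+00] Ftap [ 0.98 -0.44 -1.48] Ttap [-0.1   -0.072 -0.018] yaw -76.94 g 0.121
side 184 toolx range -3.6 101.5 fit y,z vs x [-0.015 -0.367] [ 2.0000e-03 -1.0312e+01]
top 129 toolx range -100.0 -29.5 fit y,z vs x [ 0.013 -0.734] [ 0.008 -7.802]
t 17.35 pos [545.61 126.83 114.39] yawx 103.05 z [-2.7e-03 -9.0e-04 -1.0e+00] F [-0.3   0.44 -2.12] T [-0.096 -0.009  0.012] g 0.1187
tool shift mm [147.2   0.3  -2.7]
turn deg [ -0.15  -0.09 -72.38]
```

Request:
arm_command(motion=[[[0,0,0],[0,0,-6.6],1],[[0,0,0],[0,0,-6.6],1],[[0,0,0],[0,0,-6.6],1],[[0,0,0],[0,0,-6.6],1],[[0,0,0],[0,0,-6.6],1],[[0,0,0],[0,0,-6.6],1],[[0,0,0],[0,0,-6.6],1],[[0,0,0],[0,0,-6.6],1]])

```text
time: 18.02
position: [0.5459, 0.1266, 0.1144]
tool_rot: [-0.649, -3.071, 0.002]
ft_force: [-0.9, -0.2, -0.4]
grip_width: 0.121
```

Request:
arm_command(motion=[[[0,0,0],[0,0,-6.6],1],[[0,0,0],[0,0,-6.6],1],[[0,0,0],[0,0,-6.4],1],[[10.9,35.2,0],[0,0,0],1],[[10.9,35.2,0],[0,0,0],1],[[10.9,35.2,0],[0,0,0],1],[[10.9,35.2,0],[0,0,0],1],[[0,0,0],[0,0,0],1]])

```text
time: 18.68
position: [0.51, 0.2806, 0.1144]
tool_rot: [-0.107, -3.136, -0.007]
ft_force: [-0.8, 1.2, -1.5]
grip_width: 0.113
```

Request:
arm_command(motion=[[[0,0,0],[0,0,0],1],[[0,0,0],[0,0,0],1],[[0,0,0],[0,0,0],1],[[0,0,0],[0,0,0],1],[[0,0,0],[0,0,0],1],[[0,0,0],[0,0,0],1]])

```text
time: 19.18
position: [0.515, 0.2697, 0.116]
tool_rot: [0.128, 3.139, -0.0]
ft_force: [0.4, 1.1, -1.4]
grip_width: 0.122
```

```bash
python3 - <<'E'
from rodm import *
rel([.5127,.2703,.0297],175.43)
E
```

```text
t 19.18 pos [514.95 269.72 115.98] yawx 175.34 z [ 1.e-04 -1.e-04 -1.e+00] F [ 0.44  1.06 -1.36] T [-0.031  0.02  -0.064] g 0.1224
tool shift mm [ 2.3  0.4 86.3]
turn deg [-0.    0.01 -0.09]
```

Request:
arm_command(motion=[[[2.3,0.4,15],[0,0,-0.1],1],[[0,0,20],[0,0,0],1],[[0,0,15],[0,0,0],1],[[0,0,10],[0,0,0],1],[[0,0,5],[0,0,0],1],[[0,0,0],[0,0,0],1],[[0,0,0],[0,0,0],1],[[0,0,0],[0,0,0],1]])

```text
time: 19.85
position: [0.5132, 0.2716, 0.052]
tool_rot: [0.123, 3.138, 0.002]
ft_force: [0.4, -0.2, -0.7]
grip_width: 0.119
```

```bash
python3 - <<'E'
from rodm import *
rel([.5127,.2703,.0297],175.43)
E
```

```text
t 19.85 pos [513.15 271.61  52.05] yawx 175.53 z [ 0.0016  0.0011 -1.    ] F [ 0.39 -0.22 -0.71] T [ 0.    -0.005  0.039] g 0.1194
tool shift mm [ 0.4 -1.4 22.3]
turn deg [0.07 0.09 0.1 ]
```

Request:
arm_command(motion=[[[0.3,-1.0,6],[0,0,0],1],[[0,0,6],[0,0,0],1],[[0,0,5],[0,0,0],1],[[0,0,0],[0,0,0],1],[[0,0,0],[0,0,0],1],[[0,0,0],[0,0,0],1]])

```text
time: 20.35
position: [0.512, 0.2703, 0.0339]
tool_rot: [-0.122, -3.139, 0.0]
ft_force: [0.6, -0.5, -1.5]
grip_width: 0.122
```

```bash
python3 - <<'E'
from rodm import *
rel([.5127,.2703,.0297],175.43)
E
```

```text
t 20.35 pos [511.98 270.28  33.91] yawx 175.54 z [-0. -0. -1.] F [ 0.64 -0.47 -1.49] T [ 0.015 -0.052  0.002] g 0.1221
tool shift mm [-0.7  0.1  4.2]
turn deg [-0.   -0.    0.11]
```

Request:
arm_command(motion=[[[0,0,2],[0,0,0],1],[[0,0,1.7],[0,0,0],1],[[0,0,0],[0,0,0],1],[[0,0,0],[0,0,0],1],[[0,0,0],[0,0,0],1]])

```text
time: 20.77
position: [0.512, 0.2703, 0.0303]
tool_rot: [0.122, 3.139, 0.0]
ft_force: [0.8, -0.0, -1.6]
grip_width: 0.12
```

```bash
python3 - <<'E'
from rodm import *
rel([.5127,.2703,.0297],175.43)
E
```

```text
t 20.77 pos [512.02 270.3   30.34] yawx 175.54 z [ 2.e-04  1.e-04 -1.e+00] F [ 0.85 -0.05 -1.57] T [ 0.052  0.01  -0.015] g 0.1201
tool shift mm [-0.7  0.1  0.6]
turn deg [0.01 0.01 0.11]
```

Just above rest (0.6 mm). Lower slightly and open.

Request:
arm_command(motion=[[[0,0,0.6],[0,0,0],1],[[0,0,0],[0,0,0],1],[[0,0,0],[0,0,0],0.8],[[0,0,0],[0,0,0],0.6],[[0,0,0],[0,0,0],0.4],[[0,0,0],[0,0,0],0.2],[[0,0,0],[0,0,0],0],[[0,0,0],[0,0,0],0]])

```text
time: 21.43
position: [0.512, 0.2703, 0.0298]
tool_rot: [0.122, 3.139, 0.0]
ft_force: [-0.4, -0.1, -0.7]
grip_width: 0.492
```

Request:
arm_command(motion=[[[0,0,0],[0,0,0],0],[[0,0,0],[0,0,0],0],[[0,0,0],[0,0,0],0],[[0,0,0],[0,0,0],0],[[0,0,0],[0,0,0],0],[[0,0,0],[0,0,0],0]])

```text
time: 21.93
position: [0.5119, 0.2703, 0.0297]
tool_rot: [0.122, 3.139, 0.0]
ft_force: [-0.3, 0.1, -0.5]
grip_width: 0.939
```

```bash
python3 - <<'E'
from rodm import *
st()
E
```

```text
t 21.93 pos [511.95 270.28  29.68] yawx 175.54 z [ 0.e+00  1.e-04 -1.e+00] F [-0.27  0.1  -0.53] T [ 0.038 -0.017  0.021] g 0.9385
```

Request:
arm_command(motion=[[[0,0,-10],[0,0,0],0],[[0,0,-25],[0,0,0],0],[[0,0,-35],[0,0,0],0],[[0,0,-40],[0,0,0],0],[[0,0,-40],[0,0,0],0],[[0,0,-30],[0,0,0],0],[[20,30,0],[0,0,0],0],[[20,30,0],[0,0,0],0]])

```text
time: 22.6
position: [0.4795, 0.3323, 0.2141]
tool_rot: [0.132, 3.133, 0.006]
ft_force: [0.6, 1.6, -0.7]
grip_width: 0.999
```

Request:
arm_command(motion=[[[25,30,0],[0,0,0],0],[[25,30,0],[0,0,0],0],[[25,30,0],[0,0,0],0],[[25,30,0],[0,0,0],0],[[25,30,0],[0,0,0],0],[[0,0,0],[0,0,0],0],[[0,0,0],[0,0,0],0],[[0,0,0],[0,0,0],0]])

```text
time: 23.27
position: [0.3641, 0.4921, 0.2101]
tool_rot: [0.122, 3.138, -0.001]
ft_force: [0.2, -0.7, 0.6]
grip_width: 0.997
```

```bash
python3 - <<'E'
from rodm import *
st()
for n in("side","top"):
    im,P,m=rodm(n,np.array([.38,.22,.02]),np.array([.65,.33,.06]),"9")
    X=P[m]; c=X.mean(0); v=np.linalg.svd(X-c,full_matrices=False)[2][0]; t=(X-c)@v
    print(n,m.sum(),c.round(4),v.round(4),"mid",(c+v*(t.min()+t.max())/2).round(4),t.max()-t.min())
    for k in("jar","tape","driver","nut","bowl","mug","cartridge"):
        print(k,[(round(x["conf"],2),c2w(n,x["location"]).round(3)[0].tolist()) for x in models.search_frame(n,k)][:2])
    f=cv2.resize(im[130:310,120:340],None,fx=3.3,fy=3.3,interpolation=cv2.INTER_CUBIC); cv2.imwrite(f"pics/{n}9z.png",f)
E
```

```text
t 23.27 pos [364.14 492.1  210.12] yawx 175.55 z [ 9.e-04 -4.e-04 -1.e+00] F [ 0.22 -0.75  0.6 ] T [-0.075  0.033  0.054] g 0.9973<stdin>:5: RuntimeWarning: Mean of empty slice.
  ret = um.true_divide(
Traceback (most recent call last):
IndexError: index 0 is out of bounds for axis 0 with size 0
```

Arm blocks the side view there; I'll look from the top camera and move further out.

Request:
arm_command(motion=[[[35,15,-5],[0,0,0],0],[[35,15,-5],[0,0,0],0],[[35,15,-5],[0,0,0],0],[[30,15,0],[0,0,0],0],[[20,15,0],[0,0,0],0],[[0,0,0],[0,0,0],0],[[0,0,0],[0,0,0],0],[[0,0,0],[0,0,0],0]])

```text
time: 23.98
position: [0.2177, 0.578, 0.2248]
tool_rot: [0.127, 3.137, -0.001]
ft_force: [0.7, -0.0, 0.0]
grip_width: 1.003
```

```bash
python3 - <<'E'
from rodm import *
st()
for n in("top","side"):
    im,P,m=rodm(n,np.array([.38,.22,.02]),np.array([.65,.33,.06]),"10")
    f=cv2.resize(im[130:310,120:340],None,fx=3.3,fy=3.3,interpolation=cv2.INTER_CUBIC); cv2.imwrite(f"pics/{n}10z.png",f)
    for k in("jar","tape","driver","nut","bowl","mug","cartridge"):
        print(k,[(round(x["conf"],2),c2w(n,x["location"]).round(3)[0].tolist()) for x in models.search_frame(n,k)][:2])
    if m.sum()<20: continue
    X=P[m]; c=X.mean(0); v=np.linalg.svd(X-c,full_matrices=False)[2][0]; t=(X-c)@v
    print(n,m.sum(),c.round(4),v.round(4),"mid",(c+v*(t.min()+t.max())/2).round(4),t.max()-t.min())
E
```

```text
t 23.98 pos [217.66 578.03 224.79] yawx 175.35 z [ 1.5e-03 -7.0e-04 -1.0e+00] F [ 0.74 -0.    0.03] T [ 0.014 -0.011  0.018] g 1.0027
jar [(0.6, [0.722, 0.161, 0.086])]
tape [(0.54, [0.707, -0.023, 0.06])]
driver [(0.63, [0.452, -0.422, 0.022])]
nut [(0.66, [0.358, 0.057, 0.017])]
bowl [(0.69, [0.695, -0.394, 0.025])]
mug [(0.95, [0.325, -0.377, 0.039])]
cartridge [(0.64, [0.578, -0.1, 0.04])]
top 328 [0.5137 0.2697 0.039 ] [-0.9969  0.0781  0.0038] mid [0.5133 0.2697 0.039 ] 0.19827330329135784
jar [(0.85, [0.722, 0.186, 0.064]), (0.41, [0.46, -0.411, 0.017])]
tape [(0.77, [0.708, -0.01, 0.048])]
driver [(0.55, [0.46, -0.414, 0.021])]
nut [(0.48, [0.376, 0.048, 0.021])]
bowl [(0.59, [0.699, -0.408, 0.041])]
mug [(0.77, [0.323, -0.34, 0.055]), (0.51, [0.519, 0.278, 0.039])]
cartridge []
side 415 [0.5116 0.2738 0.0397] [-9.972e-01  7.470e-02 -7.000e-04] mid [0.515  0.2735 0.0397] 0.1965564522024057
```

View pics/side10.png

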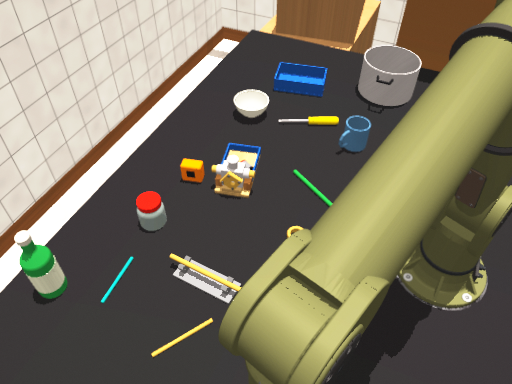

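View pics/top10z.png

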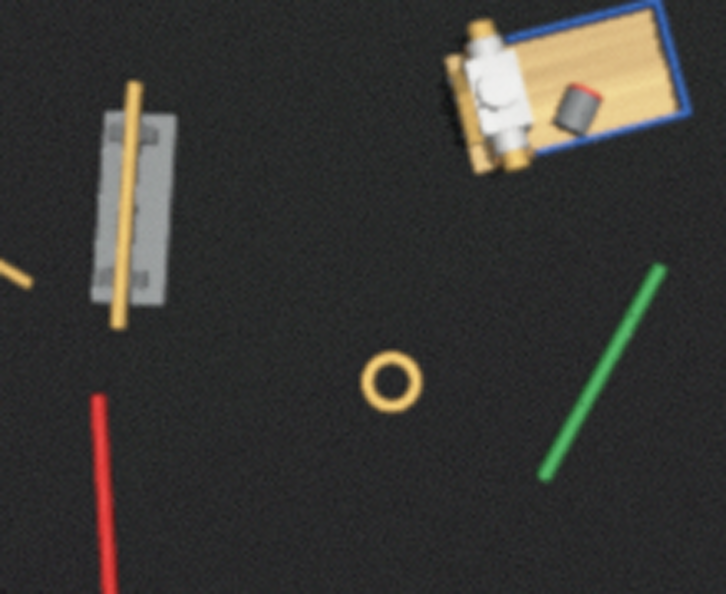

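```bash
python3 -c "
from h import *
print(ctrl.close_job())"
```

```text
the job is handed in; nothing more can be done
None
```

The cartridge is out of the tap and lying in the blue-walled tray, and the rod is back in its rack. I handed the job in at about 25 s of the 72 s; no verdict is reported.

- **Finding the hole:** the side camera's depth image showed the hole 5.5 mm from the flange centre, down and toward the tap's -y side. The rod entered on the first try without touching the flange noticeably.
- **Pushing:** the rod met the cartridge about 21 mm behind the flange face. The wrist force never read above about 8 N, well under the 25 N limit. The seal let go and the cartridge dropped into the tray. The rod slipped about 1.6 mm in the grip during the push, which did no harm.
- **Last checks:**
  - **Rod:** both cameras put its middle within about 2 mm of where it started, at the same angle.
  - **Cartridge:** the top camera shows it lying on its side inside the tray walls. The side camera did not detect it, because the tap block is in the way.
  - **Gripper:** open and clear of everything.
- **Bystanders:** the jar, tape, driver and mug were within about 6 mm of their first positions in both cameras. Readings for two things disagreed:
  - **Bowl:** unmoved in the side camera. The top camera had no good first reading of it.
  - **Nut:** the two cameras differed by about 20 mm at the end, with the arm half hiding it from the side. The top camera showed it about 6 mm from its start, which is within the detector's scatter.

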